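# Square up a model hall in the gluing jig

### The job

On the model-maker's squaring jig, push the three-gabled model hall across the board until its long side lies flush against the long rail. Then push the sliding cheek along until it presses the hall flush against the end stop, so the hall is left held square between rail, stop and cheek. Only push with the fingertips or the outside of the fingers: do not pinch or lift anything, do not touch the cork face of the cheek, and leave the domed kiosk, the paint bottle and the paint tin where they stand.

Things in the scene. Friction and masses are not known exactly. Their poses are not given: they have to be found in the camera images.
- jig: Squaring jig, fixed to the table: dark green board 270 (x) x 400 (y) mm, top 6 mm above the table. Origin: centre of its underside. Its x points away from the robot to the long rail, its y to the robot's left to the end stop; turned up to 17 degrees. The seated hall's origin lies at jig x = 65, y = 95 mm, axes parallel to the jig's.
- rail_face (a point): Middle of the rail's flat inner face (facing the robot), at jig x = 110, y = 0, 21 mm above the table. The rail is an aluminium bar along jig y, 380 mm long, 18 mm thick, top 36 mm above the table.
- stop_face (a point): Middle of the end stop's flat inner face (facing jig -y, the robot's right), at jig x = 42.5, y = 160, 21 mm above the table. The stop is an aluminium bar along jig x, from x = -25 to 110 mm, 20 mm thick, top 36 mm above the table.
- hall: Loose plaster model hall, 90 (its x) x 130 (its y) mm, 0.25 to 0.5 kg; upright walls 38 mm high, three grey gables with ridges along x, 60 mm high in all, dark windows. Stands on the board between cheek and stop, 25 to 70 mm short of the rail, turned up to 15 degrees. Origin: centre of underside; its long side (y) is roughly along the rail. Pushed low on the wall it slides without tipping.
- cheek (a joint): Travel (m) of the sliding cheek along jig +y, towards the end stop. Its cork face lies at jig y = -130 mm + travel. Starts at 0 to 0.055, reads 0.160 when it presses the hall against the stop; range 0 to 0.20. Slides with about 3 N of friction, stays where left, cannot turn or lift, and pushes the hall ahead of it.
- cheek_outer (a point): Centre of the cheek's outer side, the flat side to push, facing jig -y (the robot's right); at jig x = 57.5, 24.5 mm above the table; moves with the cheek. The cheek is an aluminium block 95 mm along jig x, 30 mm thick along y with its cork face, top 42 mm above the table, riding on a dark slot in the board.
- cheek_cork (a point): Centre of the cork face on the hall side of the cheek, 91 mm along jig x, 30 mm high, at jig x = 57.5, 23.5 mm above the table; moves with the cheek. This face meets the hall; the fingers must not touch it.
- kiosk: Bystander: small round domed plaster kiosk, 44 mm across, 63 mm high, loose on the board's near left corner. Origin: centre of its underside.
- paint_bottle: Bystander: white paint bottle, 36 mm across, 85 mm high, loose on the table to the right of the jig. Origin: centre of its underside.
- paint_tin: Bystander: paint tin, 72 mm across, 75 mm high, loose on the table to the left of the jig. Origin: centre of its underside.

How it is judged:
By the outcome, as a careful person would: the job done as asked, in the order asked, and still so for the second after the job is handed in, with the robot touching nothing.
It also fails if it takes over 61 s, if anything falls off the work surface, if the arm or the gripper's body presses on something with over 40 N, if the wrist force passes 120 N, or if a joint passes its speed limit or range.

### The arm

A 6-joint arm with a two-finger parallel gripper is mounted at the origin on the work surface. World frame = base frame: x ahead of the robot, y to its left, z up, the work surface at z = 0. Lengths are in m, angles in rad, forces in N, time in s.
With the tool pointing down it reaches from about 0.25 to 0.775 m from the base axis. Payload 4 kg.
Tool frame: the origin (TCP) lies at the very end of the fingers, on their centre line; the grasp point (between the pads) lies 19 mm behind it; z points along the fingers, y is the direction in which the jaws open and shut (so a half turn about z gives the same grasp; the last joint's range is limited). The gripper opens to 94 mm and grips with 3 to 60 N. Pads are 16 mm wide; open, the fingers measure 119 mm over their backs; the gripper's body (75 mm by 177 mm) begins 78 mm behind the grasp point.
Start: joints at [0.997, 0.087, 1.371, -0, 1.684, -0.103], TCP at [0.249, 0.49, 0.206] pointing down, gripper open.
Joint ranges: [-3.1, 3.1], [-0.76, 2.03], [0.27, 2.55], [-1.08, 4.22], [0.17, 2.65], [-2.57, 2.57]. Speed limits (rad/s): [2.79, 2.79, 3.14, 3.14, 3.14, 3.14].

### API

Orientations are given as [roll, pitch, yaw] about the fixed x, y, z axes, in that order (R = Rz(yaw) Ry(pitch) Rx(roll)).
In Python, from bench import robot, cams, models gives the robot as it stands.
- The arm moves only by the tool step_arm, never from a script. Its argument "series" is a list of rows, each a list of 5 numbers: the gripper command: -1 is shut, 1 is fully open, values between are in proportion, then the shift along the tool's x, y, z in mm, then the turn about the tool's z in degrees. A call has 1 to 20 rows; each row is the pose to reach, as a shift and turn from the pose commanded when the call began, along the tool's axes at that moment; what a row does not reach only later rows make up. A row lasts 1/8 s, in which the tool goes at most 62.5 mm and 10.7 degrees, less where a joint would pass 70% of its speed; a pose out of reach is approached as far as the arm can. A call with a gripper value outside its range is refused whole. The fingers move at their own pace and stop on an object; the grip force is fixed at half the most. Time passes only in rows, so rows that repeat a pose let the fingers close. It gives the time, the measured TCP pose, the force and the opening at its end, in the units of the state.
- robot.get_obs(): the state, without advancing time (a new reading comes with each control period).
- cams.snapshot(name): name is "scene" or "top" or "wrist"; returns a dict with "pixels" (384x512x3 uint8, red, green, blue), "fov_y" (degrees; the focal length in pixels is half the picture's height over the tangent of half this angle, whatever the lens; pixels are square), "cx", "cy" (the principal point, pixels), "R" (3x3) and "t" (3): a world point X has camera coordinates R X + t. Camera axes: x right, y down, z forward; pixel columns grow to the right and rows downward; lengths in m; the calibration is good to about 2 mm. The wrist camera is an equidistant fisheye: a pixel r from the principal point sees the ray r / f radians off the axis. A picture is of the moment at which its call begins. There is no depth.
- robot.close_job(): hands the job in, once; it reports no verdict.
Trained networks look in a picture, given as the dict that the camera call returned (one of the last four; its "shot" number tells which), for a name from the list of things; names that differ only in an ending like _2 or _b are one class to them, and where a whole thing is asked for, a point or a joint stands for the part that bears it (a point fixed in the world has none). Each returns a list of dicts, best first, with "p" (0 to 1); they miss things now and then, are a little off and sometimes report something else, mostly with a low value. They report only what shows in the picture. A call takes as long as a camera call.
- models.find_in(picture, label): "position" ([x, y, z] in m, in world coordinates, good to about 4 mm: the middle of the surface that is visible of it).
- models.pinpoint(picture, label): "position" ([x, y, z] in m, in world coordinates, good to about 4 mm: a listed point, or the origin of a listed thing).
The state is a dict: "time": time; "joint_positions": joint angles; "qvel": joint speeds; "joint_torque": joint torques, N m; "tool_pos": TCP position; "ee_rot": TCP orientation; "wrist_force": force on the tool from outside, world axes, zero at the start; "wrist_torque": the same for the moment, N m; "width": finger opening in m.
Only numpy, scipy, OpenCV 4.12 (cv2) and the standard library are available. Lean on these libraries where they do the work, as an engineer would, in place of code of your own. Each camera call takes 0.05 s, during which the arm holds its last target. There are 200 camera calls.

## Working session

There is one attempt and no reset: what is moved stays moved. The work goes in short steps, Python scripts to look and compute and a tool call to move; the robot and the scene stay as the last step left them, time stands still between calls to the robot, and variables do not carry over. Pictures are saved under pics/ and viewed, about 8 in all and at most 12, crops included, and the job is handed in when it is done.

Besides the shell and the picture viewer there is one more tool, called by a JSON object that holds its "name" and its "arguments". step_arm: Moves the arm, as the interface text tells. Its arguments: {"type":"object","properties":{"series":{"type":"array","items":{"type":"array","items":{"type":"number"}}}},"required":["series"]}

```bash
mkdir -p pics; cat > h.py <<'E'
import numpy as np, cv2
from bench import robot, cams, models
def save(p,n): cv2.imwrite('pics/'+n+'.png',cv2.cvtColor(p['pixels'],cv2.COLOR_RGB2BGR))
def proj(p,X):
    f=192/np.tan(np.radians(p['fov_y'])/2); c=np.array(p['R'])@np.array(X)+np.array(p['t'])
    return np.array([p['cx']+f*c[0]/c[2],p['cy']+f*c[1]/c[2]])
def back(p,uv,z):
    f=192/np.tan(np.radians(p['fov_y'])/2); R=np.array(p['R']); o=-R.T@np.array(p['t'])
    d=R.T@np.array([(uv[0]-p['cx'])/f,(uv[1]-p['cy'])/f,1]); return o+d*(z-o[2])/d[2]
E
python3 - <<'E'
from h import *
o=robot.get_obs(); print(o['tool_pos'],o['ee_rot'],o['time'],o['width'])
for c in ['top','scene']:
    p=cams.snapshot(c); save(p,c+'0')
    for n in ['jig','rail_face','stop_face','hall','cheek_outer','cheek_cork','kiosk','paint_bottle','paint_tin']:
        r=models.pinpoint(p,n)[:1]
        print(c,n,[(np.round(a['position'],4),round(a['p'],2)) for a in r])
E
```

```text
[0.24916771 0.48972362 0.20432408] [-3.13945174e+00 -2.35828491e-04  2.67084120e+00] 0.0 0.0942599465237134
top jig [(array([5.405e-01, 4.660e-02, 3.000e-04]), 0.65)]
top rail_face [(array([0.6474, 0.074 , 0.0221]), 0.85)]
top stop_face []
top hall [(array([0.5416, 0.0734, 0.0086]), 0.93)]
top cheek_outer [(array([ 0.6282, -0.0759,  0.026 ]), 0.92)]
top cheek_cork [(array([ 0.6274, -0.044 ,  0.0238]), 0.56)]
top kiosk [(array([0.3974, 0.1706, 0.0026]), 0.62)]
top paint_bottle [(array([ 0.4483, -0.3574,  0.0047]), 0.7)]
top paint_tin [(array([ 0.4305,  0.4105, -0.0014]), 0.68)]
scene jig [(array([0.5408, 0.0448, 0.0034]), 0.96)]
scene rail_face [(array([0.6461, 0.0706, 0.0139]), 0.59)]
scene stop_face [(array([0.5426, 0.2084, 0.0204]), 0.79)]
scene hall [(array([0.5464, 0.0728, 0.0047]), 0.89)]
scene cheek_outer [(array([ 0.6296, -0.0709,  0.0237]), 0.74)]
scene cheek_cork [(array([ 0.6219, -0.0436,  0.023 ]), 0.83)]
scene kiosk [(array([0.4006, 0.1693, 0.0056]), 0.56)]
scene paint_bottle [(array([ 0.4533, -0.36  , -0.0025]), 0.76)]
scene paint_tin [(array([ 0.4265,  0.4121, -0.0039]), 0.85)]
```

View pics/top0.png

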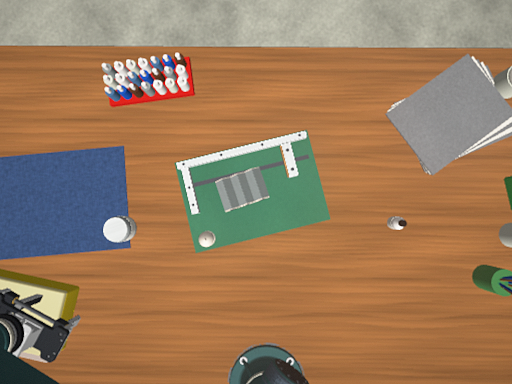

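The top view shows the jig turned, with the rail running from (178,165) to (306,134). The hall is at (242,188), the cheek at (290,160) and the kiosk at (207,239). I'll refine the jig and hall poses.

```bash
python3 - <<'E'
from h import *
from scipy.optimize import least_squares
p=cams.snapshot('top'); im=p['pixels']; hsv=cv2.cvtColor(im,cv2.COLOR_RGB2HSV)
m=cv2.inRange(hsv,(60,60,30),(95,255,160)); m[:, :165]=0; m[:,345:]=0; m[:120]=0; m[265:]=0
c=max(cv2.findContours(m,cv2.RETR_EXTERNAL,cv2.CHAIN_APPROX_NONE)[0],key=cv2.contourArea)
q=cv2.convexHull(c); 
W=np.array([back(p,u,0.006)[:2] for u in q[:,0].astype(float)])
r=cv2.minAreaRect((W*1000).astype(np.float32)); print('green rect',r)
big=cv2.resize(im[120:260,165:345],None,fx=4.4,fy=4.2,interpolation=cv2.INTER_CUBIC)
p2=dict(p); p2['pixels']=big; save(p2,'crop0')
# pixel scale
print([np.round(proj(p,x),1) for x in [(.54,.046,.006),(.54,.056,.006)]])
E
```

```text
green rect ((535.1637573242188, 44.00177001953125), (257.8172912597656, 397.5812072753906), 14.581571578979492)
[array([251.3, 190.4]), array([247.8, 190.3])]
```

View pics/crop0.png

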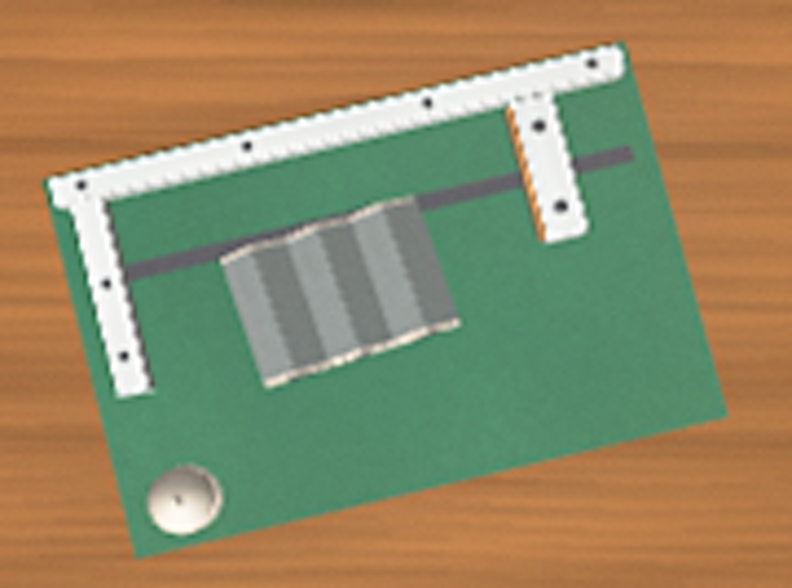

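View pics/scene0.png

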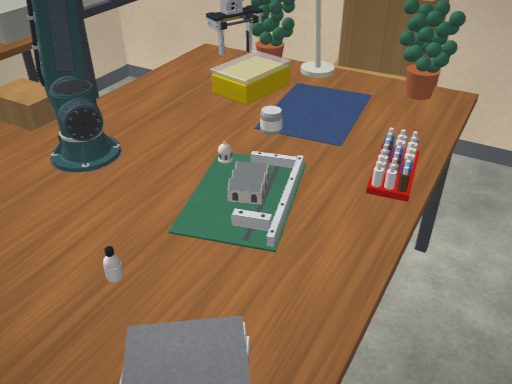

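The crop shows the board's near corners at (135,557) and (727,414). The hall's eave corners are at (222,260), (413,197), (460,322) and (267,387). The cheek's top is at (549,168), close against the rail end, and its cork side faces the hall.

```bash
cat >> h.py <<'E'
def rigid(L,Wd):
    L=np.array(L,float);Wd=np.array(Wd);a=L-L.mean(0);b=Wd-Wd.mean(0)
    th=np.arctan2((a[:,0]*b[:,1]-a[:,1]*b[:,0]).sum(),(a*b).sum())
    R=rot(th);return Wd.mean(0)-R@L.mean(0),th,(Wd-(L@R.T+Wd.mean(0)-R@L.mean(0)))
def rot(t): return np.array([[np.cos(t),-np.sin(t)],[np.sin(t),np.cos(t)]])
E
python3 - <<'E'
from h import *
p=cams.snapshot('top')
U=lambda c:(165+c[0]/4.4-.5+.5/4.4,120+c[1]/4.2-.5+.5/4.2)
B=lambda c,z:back(p,U(c),z)[:2]*1000
print(B((135,557),6),B((727,414),6))
t,th,e=rigid([(-135,200),(-135,-200),(128,190),(128,-190)],[B((135,557),6),B((727,414),6),B((45,180),36),B((624,42),36)])
print('jig',t,np.degrees(th),e)
h,hh,e=rigid([(45,65),(45,-65),(-45,-65),(-45,65)],[B((222,260),44),B((413,197),44),B((460,322),44),B((267,387),44)])
print('hall',h,np.degrees(hh),e)
J=lambda w:rot(-th)@(np.array(w)-t)
print('hall in jig',J(h),np.degrees(hh-th))
for n,w in dict(co=(628.9,-73.5),cc=(625,-43.8),k=(399,170),b=(451,-359),rail=(646.8,72)).items(): print(n,J(w))
print('cheek corners',[J(B(c,42)) for c in [(507,105),(543,240),(588,232),(548,92)]])
for nm,j in dict(pre=(-60,50),seat=(65,95)).items(): print(nm,rot(th)@np.array(j)+t)
E
```

```text
[ 994.58907914 -809.50960372] [540.77887499 926.12166702]
jig [-2479.94216133  -886.20408892] -164.7642307714474 [[ 3291.71782052   234.18814694]
 [ 2943.02424774  1583.87836803]
 [-1566.8339163  -6870.14983641]
 [-4667.90815196  5052.08332144]]
hall [-2189.39705247 -2049.01640533] -160.19534522595356 [[ -807.10971037 -3016.31823642]
 [-2529.51386469  1812.12636292]
 [  788.10579854  3028.6387501 ]
 [ 2548.51777651 -1824.4468766 ]]
hall in jig [  25.24407335 1198.29532263] 4.568885545493844
co [-3213.14630771    32.83786584]
cc [-3.21718829e+03  3.15685575e+00]
k [-3055.31643877  -262.51953202]
b [-2966.47203023   261.55266823]
rail [-3268.65334435  -102.84422172]
cheek corners [array([ 3540.60387124, -4101.39413554]), array([ -106.46519801, -4049.30303371]), array([ -188.98436044, -5180.77393821]), array([ 3610.98718387, -5177.89228977])]
pre [-2408.91142496  -918.67922542]
seat [-2517.69238194  -994.94654082]
```

Units slip: heights need to be in metres.

```bash
python3 - <<'E'
from h import *
p=cams.snapshot('top')
U=lambda c:(165+c[0]/4.4-.5+.5/4.4,120+c[1]/4.2-.5+.5/4.2)
B=lambda c,z:back(p,U(c),z/1000)[:2]*1000
np.set_printoptions(suppress=True,precision=1)
t,th,e=rigid([(-135,200),(-135,-200),(128,190),(128,-190)],[B((135,557),6),B((727,414),6),B((45,180),36),B((624,42),36)])
print('jig',t,np.degrees(th),e)
h,hh,e=rigid([(45,65),(45,-65),(-45,-65),(-45,65)],[B((222,260),44),B((413,197),44),B((460,322),44),B((267,387),44)])
print('hall',h,np.degrees(hh),e)
J=lambda w:rot(-th)@(np.array(w)-t)
print('hall in jig',J(h),np.degrees(hh-th))
for n,w in dict(co=(628.9,-73.5),cc=(625,-43.8),k=(399,170),b=(451,-359),rail=(646.8,72)).items(): print(n,J(w))
print('cheek corners',[J(B(c,42)) for c in [(507,105),(543,240),(588,232),(548,92)]])
E
```

```text
jig [541.2  45. ] 14.533372297989306 [[ 0.1  0.4]
 [ 0.9  0.9]
 [-1.5  2.4]
 [ 0.5 -3.7]]
hall [541.5  71.1] 19.804654774046437 [[ 0.  -0.4]
 [-0.6  0.3]
 [ 0.5  0.1]
 [ 0.2  0. ]]
hall in jig [ 6.8 25.2] 5.271282476057129
co [  55.2 -136.8]
cc [  58.9 -107. ]
k [-106.3  156.6]
b [-188.7 -368.5]
rail [109.   -0.4]
cheek corners [array([ 103.2, -108.9]), array([   9. , -108.7]), array([   7.2, -138. ]), array([ 105.3, -136.7])]
```

```bash
cat >> h.py <<'E'
np.set_printoptions(suppress=True,precision=2)
JT=np.array([.5412,.0450]);JA=np.radians(14.53)
from scipy.spatial.transform import Rotation as Ro
def to_jig(w): return rot(-JA)@(np.array(w[:2])-JT)*1000
def state():
    o=robot.get_obs(); R=Ro.from_euler('xyz',o['ee_rot']).as_matrix()
    ya=np.degrees(np.arctan2(R[1,1],R[0,1])-JA)-90
    print('t',o['time'],'jig',to_jig(o['tool_pos']),'z',o['tool_pos'][2]*1000,'yaw err',ya,'F',o['wrist_force'],'w',o['width']*1000)
    return o,R,ya
def go(jx,jy,z):
    o,R,ya=state(); w=np.append(JT+rot(JA)@np.array([jx,jy])/1000,z/1000)
    print('shift',(R.T@(w-o['tool_pos']))*1000,'turn',ya)
E
python3 -c "
from h import *
go(-80,25,120)"
```

```text
t 1.15 jig [-170.68  504.12] z 205.53898411590015 yaw err -41.50510796730265 F [-0.37  0.91  0.21] w 93.98666752278577
shift [-385.42 -298.73   85.51] turn -41.50510796730265
```

{"name": "step_arm", "arguments": {"series": [[0.5, -48, -37, 5, -5], [0.5, -96, -75, 10, -10], [0.5, -144, -112, 20, -15], [0.5, -193, -150, 30, -20], [0.5, -241, -187, 40, -26], [0.5, -289, -224, 55, -31], [0.5, -337, -262, 70, -36], [0.5, -385, -299, 85, -41.5], [0.5, -385, -299, 85, -41.5], [0.5, -385, -299, 85, -41.5], [0.5, -385, -299, 85, -41.5], [0.5, -385, -299, 85, -41.5]]}}

```text
time: 2.65
tool_pos: [0.4569, 0.0504, 0.1211]
ee_rot: [-3.142, 0.001, -2.886]
wrist_force: [-0.2, 1.0, 0.3]
width: 0.0707
```

```bash
python3 -c "
from h import *
go(-80,25,18)
p=cams.snapshot('wrist');save(p,'w1')"
```

```text
t 2.65 jig [-80.24  26.41] z 121.07417459918658 yaw err 0.13481157416164535 F [-0.25  1.02  0.26] w 70.70909922693501
shift [ -0.12  -1.4  103.07] turn 0.13481157416164535
```

View pics/w1.png

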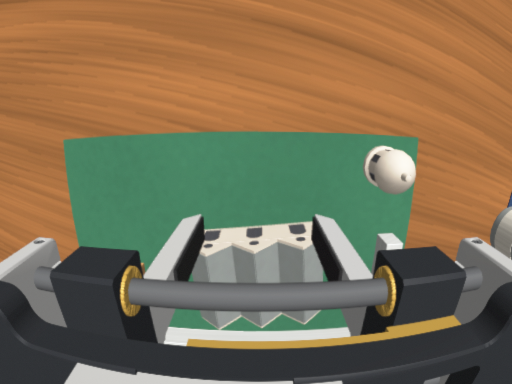

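The wrist view shows the hall's near wall at about (255,240) ahead of the fingers, centred between them. The kiosk at (390,170) is well clear. I'll descend and push.

{"name": "step_arm", "arguments": {"series": [[0.5, 0, -1, 40, 0], [0.5, 0, -1, 80, 0], [0.5, 0, -1, 103, 0], [0.5, 0, -1, 103, 0], [0.5, -10, -1, 103, 0], [0.5, -20, -1, 103, 0], [0.5, -25, -1, 103, 0], [0.5, -30, -1, 103, 0], [0.5, -35, -1, 103, 0], [0.5, -40, -1, 103, 0], [0.5, -45, -1, 103, 0], [0.5, -50, -1, 103, 0], [0.5, -55, -1, 103, 0], [0.5, -60, -1, 103, 0], [0.5, -65, -1, 103, 0], [0.5, -70, -1, 103, 0], [0.5, -74, -1, 103, 0], [0.5, -78, -1, 103, 0], [0.5, -82, -1, 103, 0], [0.5, -82, -1, 103, 0]]}}

```text
time: 5.2
tool_pos: [0.5374, 0.0688, 0.0178]
ee_rot: [-3.142, 0.002, -2.888]
wrist_force: [-0.2, 0.2, -0.1]
width: 0.0703
```

```bash
python3 -c "
from h import *
go(12,25,18)"
```

```text
t 5.2 jig [ 2.34 24.03] z 17.80750571613367 yaw err -0.0010271055459156742 F [-0.2   0.24 -0.09] w 70.28381188170599
shift [-9.66  0.97 -0.18] turn -0.0010271055459156742
```

{"name": "step_arm", "arguments": {"series": [[0.5, -2, 0, 0, 0], [0.5, -4, 0, 0, 0], [0.5, -6, 0, 0, 0], [0.5, -7, 0, 0, 0], [0.5, -8, 0, 0, 0]]}}

```text
time: 5.82
tool_pos: [0.5442, 0.0706, 0.0178]
ee_rot: [-3.142, -0.001, -2.888]
wrist_force: [-5.2, -1.3, 3.8]
width: 0.0704
```

{"name": "step_arm", "arguments": {"series": [[0.5, -0.5, 0, 0, 0], [0.5, -1, 0, 0, 0], [0.5, -1.5, 0, 0, 0]]}}

```text
time: 6.2
tool_pos: [0.5447, 0.0707, 0.0178]
ee_rot: [-3.142, -0.003, -2.888]
wrist_force: [-7.9, -1.7, 5.5]
width: 0.0703
```

```bash
python3 -c "
from h import *
go(12,25,18)
p=cams.snapshot('top');im=p['pixels'][130:220,165:345];p=dict(p);p['pixels']=cv2.resize(im,None,fx=4.4,fy=4.4,interpolation=cv2.INTER_CUBIC);save(p,'t2')"
```

```text
t 6.2 jig [ 9.87 24.04] z 17.812606460991944 yaw err -0.0021354293522790613 F [-7.92 -1.69  5.51] w 70.28628719443445
shift [-2.12  0.96 -0.19] turn -0.0021354293522790613
```

View pics/t2.png

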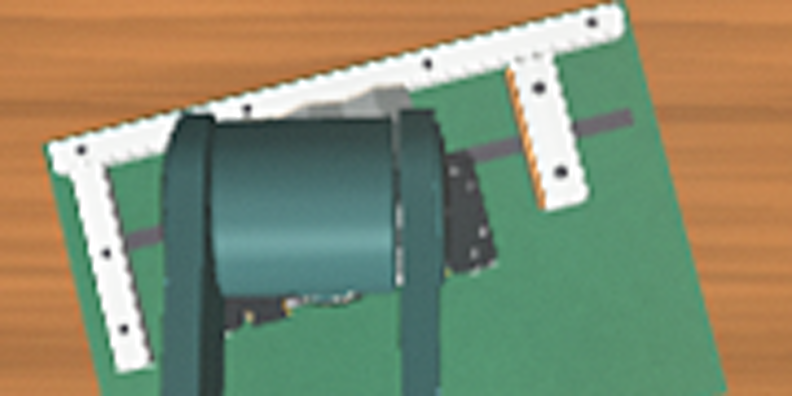

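The arm hides most of the hall, but its far roof edge at (350,100) meets the rail. Contact forces are rising, so I'll press a little more, then retreat and look.

{"name": "step_arm", "arguments": {"series": [[0.5, -1, 0, 0, 0], [0.5, -2, 0, 0, 0], [0.5, -2, 0, 0, 0]]}}

```text
time: 6.62
tool_pos: [0.5447, 0.0707, 0.0179]
ee_rot: [-3.142, -0.007, -2.888]
wrist_force: [-13.1, -3.9, 9.9]
width: 0.0708
```

{"name": "step_arm", "arguments": {"series": [[0.5, 6, 0, 0, 0], [0.5, 20, 0, 0, 0], [0.5, 50, 0, 0, 0], [0.5, 90, 0, -50, 0], [-1, 110, 0, -100, 0], [-1, 130, 0, -140, 0], [-1, 180, 0, -140, 0], [-1, 240, 0, -140, 0], [-1, 240, 0, -140, 0]]}}

```text
time: 7.75
tool_pos: [0.3133, 0.0111, 0.1576]
ee_rot: [-3.14, 0.004, -2.89]
wrist_force: [0.5, -0.7, 0.5]
width: 0.0237
```

```bash
python3 -c "
from h import *
go(57,-165,100)
p=cams.snapshot('top');im=p['pixels'][120:260,165:345]
for n in ['hall','cheek_outer','kiosk']: print(n,[(to_jig(a['position']),a['p']) for a in models.pinpoint(p,n)[:1]])
q=dict(p);q['pixels']=cv2.resize(im,None,fx=4.4,fy=4.2,interpolation=cv2.INTER_CUBIC);save(q,'t3')"
```

```text
t 7.75 jig [-229.08   24.39] z 157.5658151198741 yaw err -0.10079274564375851 F [ 0.47 -0.66  0.5 ] w 23.688436992412015
shift [-286.17 -188.8    59.07] turn -0.10079274564375851
hall [(array([62.26, 22.19]), 0.89)]
cheek_outer [(array([  54.75, -134.74]), 0.86)]
kiosk [(array([-107.22,  156.3 ]), 0.67)]
```

View pics/t3.png

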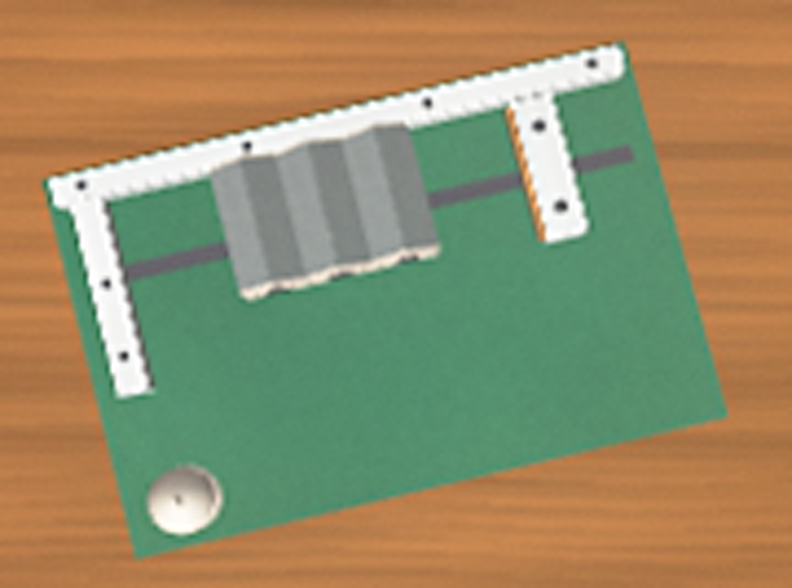

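The hall lies flush and parallel to the rail: its near edge runs (245,298) to (440,250), which is 14.5°. The cheek and kiosk have not moved. Next I'll go round behind the cheek.

{"name": "step_arm", "arguments": {"series": [[-1, -48, -33, 0, 0], [-1, -96, -66, 0, 0], [-1, -144, -99, 10, 0], [-1, -192, -132, 20, 0], [-1, -240, -165, 40, 0], [-1, -286, -194, 59, 0], [-1, -286, -194, 59, 0], [-1, -286, -194, 59, 0]]}}

```text
time: 8.95
tool_pos: [0.6412, -0.1042, 0.0967]
ee_rot: [3.14, -0.002, -2.888]
wrist_force: [-0.5, -0.9, 0.5]
width: 0.0007
```

```bash
python3 -c "
from h import *
go(57,-172,22)"
```

```text
t 8.95 jig [  59.35 -169.5 ] z 96.73703706893761 yaw err 0.027275049481687574 F [-0.5  -0.92  0.51] w 0.6543970549170263
shift [ 2.19 -2.62 74.74] turn 0.027275049481687574
```

{"name": "step_arm", "arguments": {"series": [[-1, 2, -3, 40, 0], [-1, 2, -3, 75, 0], [-1, 2, -3, 75, 0], [-1, 2, 5, 75, 0], [-1, 2, 12, 75, 0], [-1, 2, 16, 75, 0], [-1, 2, 20, 75, 0], [-1, 2, 25, 75, 0], [-1, 2, 30, 75, 0], [-1, 2, 35, 75, 0], [-1, 2, 40, 75, 0], [-1, 2, 45, 75, 0], [-1, 2, 50, 75, 0], [-1, 2, 55, 75, 0], [-1, 2, 60, 75, 0], [-1, 2, 65, 75, 0], [-1, 2, 70, 75, 0], [-1, 2, 75, 75, 0], [-1, 2, 80, 75, 0]]}}

```text
time: 11.32
tool_pos: [0.619, -0.0274, 0.0235]
ee_rot: [3.142, 0.0, -2.888]
wrist_force: [1.7, -2.1, 3.1]
width: 0.0005
```

```bash
python3 -c "
from h import *
go(57,-12.5,22)"
```

```text
t 11.325 jig [ 57.1 -89.6] z 23.51457111251235 yaw err -0.003819838829741684 F [ 1.74 -2.11  3.06] w 0.4688657282404951
shift [ 0.11 77.1   1.52] turn -0.003819838829741684
```

{"name": "step_arm", "arguments": {"series": [[-1, 0, 4, 0, 0], [-1, 0, 8, 0, 0], [-1, 0, 12, 0, 0], [-1, 0, 16, 0, 0], [-1, 0, 20, 0, 0], [-1, 0, 24, 0, 0], [-1, 0, 28, 0, 0], [-1, 0, 32, 0, 0], [-1, 0, 36, 0, 0], [-1, 0, 40, 0, 0], [-1, 0, 44, 0, 0], [-1, 0, 48, 0, 0], [-1, 0, 52, 0, 0], [-1, 0, 56, 0, 0], [-1, 0, 59, 0, 0], [-1, 0, 62, 0, 0], [-1, 0, 65, 0, 0], [-1, 0, 68, 0, 0], [-1, 0, 70, 0, 0], [-1, 0, 70, 0, 0]]}}

```text
time: 13.82
tool_pos: [0.6016, 0.0393, 0.0235]
ee_rot: [-3.14, 0.0, -2.888]
wrist_force: [2.9, -4.9, 2.2]
width: 0.0007
```

```bash
python3 -c "
from h import *
go(57,-12.5,22)
p=cams.snapshot('scene');im=p['pixels'][130:260,160:340];q=dict(p);q['pixels']=cv2.resize(im,None,fx=4.4,fy=4.4,interpolation=cv2.INTER_CUBIC);save(q,'s4')"
```

```text
t 13.825 jig [ 57.02 -20.7 ] z 23.4857286322376 yaw err -0.013551208019833894 F [ 2.86 -4.9   2.24] w 0.7020444839989614
shift [0.02 8.2  1.47] turn -0.013551208019833894
```

View pics/s4.png

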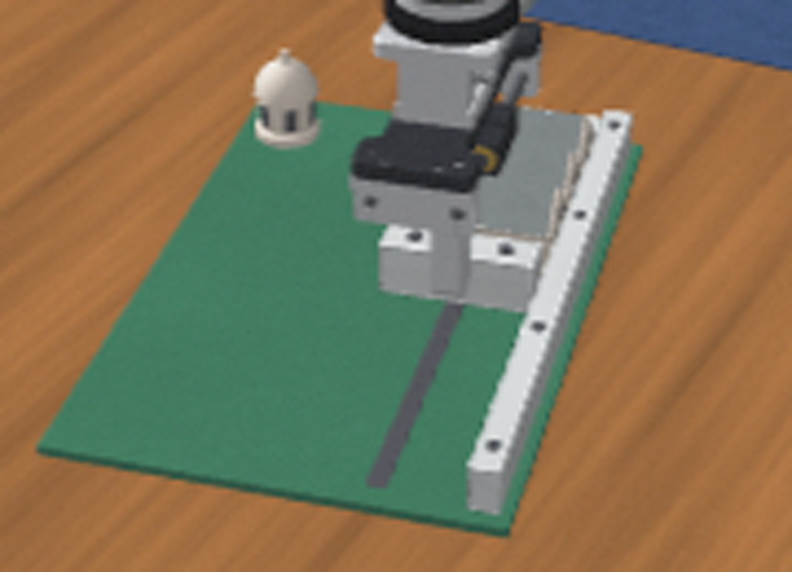

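The cheek, with the finger on its outer side at (455,250), is pushing the hall along the rail, and the hall stays close to it. The last few mm go slowly.

{"name": "step_arm", "arguments": {"series": [[-1, 0, 2, 0, 0], [-1, 0, 4, 0, 0], [-1, 0, 5, 0, 0], [-1, 0, 6, 0, 0]]}}

```text
time: 14.38
tool_pos: [0.6002, 0.0447, 0.0235]
ee_rot: [-3.139, 0.0, -2.888]
wrist_force: [4.7, -4.5, 2.3]
width: 0.0004
```

{"name": "step_arm", "arguments": {"series": [[-1, 0, 1, 0, 0], [-1, 0, 2, 0, 0], [-1, 0, 2, 0, 0]]}}

```text
time: 14.75
tool_pos: [0.5996, 0.0468, 0.0235]
ee_rot: [-3.14, 0.0, -2.888]
wrist_force: [2.8, -4.3, 1.9]
width: 0.0003
```

{"name": "step_arm", "arguments": {"series": [[-1, 0, 1, 0, 0], [-1, 0, 2, 0, 0], [-1, 0, 2, 0, 0]]}}

```text
time: 15.12
tool_pos: [0.5991, 0.0487, 0.0235]
ee_rot: [-3.14, 0.0, -2.888]
wrist_force: [3.1, -4.5, 2.5]
width: 0.0005
```

{"name": "step_arm", "arguments": {"series": [[-1, 0, 1, 0, 0], [-1, 0, 2, 0, 0], [-1, 0, 2, 0, 0]]}}

```text
time: 15.5
tool_pos: [0.599, 0.049, 0.0235]
ee_rot: [-3.136, 0.0, -2.889]
wrist_force: [3.3, -8.2, 1.5]
width: 0.0004
```

{"name": "step_arm", "arguments": {"series": [[-1, 0, 1, 0, 0], [-1, 0, 2, 0, 0], [-1, 0, 2, 0, 0]]}}

```text
time: 15.88
tool_pos: [0.5991, 0.049, 0.0236]
ee_rot: [-3.133, 0.0, -2.889]
wrist_force: [4.7, -12.1, 0.6]
width: 0.0005
```

Stopped hard: position holds at 0.0490 and the force is rising. One more small press, then release straight back and look.

{"name": "step_arm", "arguments": {"series": [[-1, 0, 1.5, 0, 0], [-1, 0, 3, 0, 0], [-1, 0, 3, 0, 0], [-1, 0, 3, 0, 0]]}}

```text
time: 16.38
tool_pos: [0.5991, 0.049, 0.0237]
ee_rot: [-3.128, 0.001, -2.89]
wrist_force: [6.3, -19.1, 0.3]
width: 0.0002
```

{"name": "step_arm", "arguments": {"series": [[-1, 0, -6, 0, 0], [-1, 0, -20, 0, 0], [-1, 0, -50, 0, 0], [-1, 0, -80, -40, 0], [-1, 0, -80, -100, 0], [-1, 60, -120, -140, 0], [-1, 120, -160, -140, 0], [-1, 180, -180, -140, 0], [-1, 240, -180, -140, 0], [-1, 290, -180, -140, 0], [-1, 290, -180, -140, 0], [-1, 290, -180, -140, 0]]}}

```text
time: 17.88
tool_pos: [0.3614, -0.19, 0.1632]
ee_rot: [3.14, 0.001, -2.889]
wrist_force: [0.5, -0.9, 0.0]
width: 0.0002
```

```bash
python3 -c "
from h import *
state()
p=cams.snapshot('top');im=p['pixels'][120:260,165:345]
for n in ['hall','cheek_outer','cheek_cork','kiosk','paint_bottle','paint_tin']: print(n,[(to_jig(a['position']),a['position'],a['p']) for a in models.pinpoint(p,n)[:1]])
a=cv2.resize(im,None,fx=4.4,fy=4.2,interpolation=cv2.INTER_CUBIC);q=dict(p);q['pixels']=a;save(q,'t5')
p=cams.snapshot('scene');im=p['pixels'][130:260,160:340];q=dict(p);q['pixels']=cv2.resize(im,None,fx=4.4,fy=4.4,interpolation=cv2.INTER_CUBIC);save(q,'s5')"
```

```text
t 17.875 jig [-233.   -182.43] z 163.18428279713936 yaw err -0.045777447163402485 F [ 0.51 -0.87  0.05] w 0.24866827164090136
hall [(array([62.9 , 96.82]), [0.5778, 0.1545, 0.0065], 0.68)]
cheek_outer [(array([54.69,  2.56]), [0.5935, 0.0612, 0.0242], 0.57)]
cheek_cork [(array([59.02, 29.64]), [0.5909, 0.0885, 0.0247], 0.92)]
kiosk [(array([-106.64,  156.15]), [0.3988, 0.1694, 0.0047], 0.73)]
paint_bottle [(array([-187.87, -365.76]), [0.4511, -0.3562, 0.003], 0.73)]
paint_tin [(array([-15.95, 386.87]), [0.4287, 0.4155, -0.0002], 0.88)]
```

View pics/t5.png

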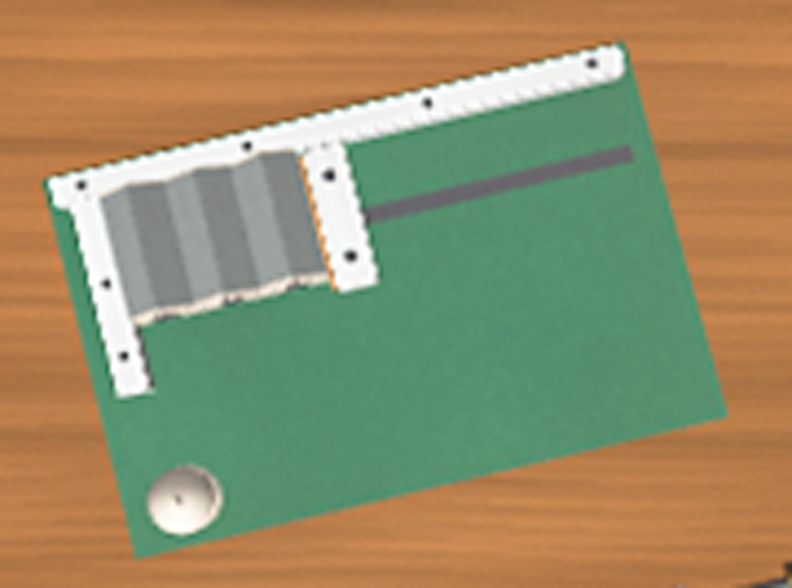

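View pics/s5.png

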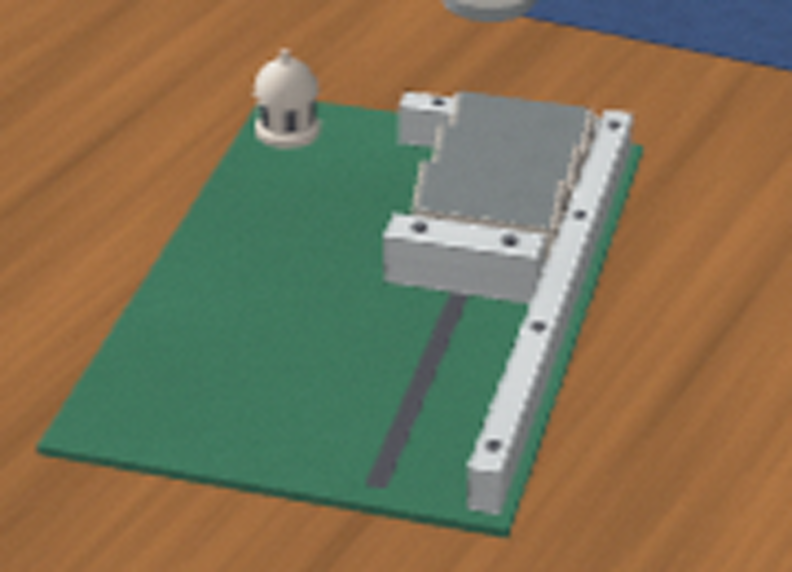

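The top view shows the hall, roof from (103,195) to (328,275), tight between stop, rail and cheek, with its near edge on the same line as when it was flush. The scene view agrees, and the bystanders have not moved.

```bash
python3 -c "
from bench import robot
print(robot.close_job())"
```

```text
the job is handed in; nothing more can be done
None
```

The hall is held square between rail, stop and cheek, and the job is handed in. It had taken about 18 s when I made the last checks.

**What I did:** I pushed the hall to the long rail with both fingertips, up to about 14 N. Then I pushed the cheek's outer side with shut fingers until the hall stopped against the end stop, at about 20 N. The fingers stayed off the cork face, and nothing was pinched or lifted.

**Last checks, with the arm clear of everything:**
- **Hall:** the network puts it at jig (62.9, 96.8) mm, where the seated position is (65, 95). Its long side is parallel to the rail to within about 1°, and it did not move off the rail during the cheek push.
- **Cheek:** the cork face reads about 29.6 mm, where 30 mm means fully pressed. The outer side reads 2.6 mm instead of 0. That is within network error, and the cheek had stopped hard while the force kept rising.
- **Bystanders:** the kiosk, the bottle and the tin are within 5 mm of their first readings, about the network error. Nothing touched them.

No check failed.

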